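Take the hot poppy-seed roll off the toaster rack with tongs and hold it over the plate

ROBOT

A 6-joint arm with a two-finger parallel gripper is mounted at the origin on a cart in front of the work surface, level with it; the furniture and walls round the work are solid. World frame = base frame: x ahead of the robot, y to its left, z up, the work surface at z = 0. Lengths are in m, angles in rad, forces in N, time in s.
With the tool pointing down it reaches from about 0.275 to 0.85 m from the base axis. Payload 5.2 kg.
Tool frame: the origin (TCP) lies at the very end of the fingers, on their centre line; the grasp point (between the pads) lies 19 mm behind it (manip.pinch_z is the distance from the TCP to the grasp point, in m); z points along the fingers, y is the direction in which the jaws open and shut (so a half turn about z gives the same grasp; the last joint's range is limited). The gripper opens to 85 mm and grips with 20 to 120 N. Pads are 22 mm wide; open, the fingers measure 114 mm over their backs; the gripper's body (76 mm by 85 mm) begins 54 mm behind the grasp point. The pads swing forward as they close: fully open they stand 13 mm farther back than shut.
Start: joints at [-1.318, 0.259, 1.535, -0, 1.348, -0.203], TCP at [0.242, -0.494, 0.231] pointing down, gripper open.
Joint ranges: [-3.14, 3.14], [-0.91, 2.08], [0.19, 2.58], [-1.22, 4.36], [0.22, 2.71], [-3.12, 3.12]. Speed limits (rad/s): [2.57, 2.57, 3.14, 3.14, 3.14, 3.14].

INTERFACE

Orientations are given as a unit quaternion [x, y, z, w].
In Python, from rig import sensors, camera, camera_model, manip, nets gives the robot as it stands. The module is installed in compiled form; this text tells all that it offers.
- The arm moves only by the tool send_rows, never from a script. Its argument "targets" is a list of rows, each a list of 7 numbers: the shift along the tool's x, y, z in mm, then the turn, a rotation vector about the tool's x, y, z in degrees, then the gripper's target within -1 to 1 (fully open at 1, half-way at 0, shut at -1). In form: [[dx, dy, dz, ax, ay, az, claw], ...]. A call has 1 to 8 rows; each row is the pose to reach, as a shift and turn from the pose measured when the call began, along the tool's axes at that moment; what a row does not reach only later rows make up. A row lasts 1/8 s, in which the tool goes at most 62.5 mm and 10.7 degrees, less where a joint would pass 70% of its speed; a pose out of reach is approached as far as the arm can. A call with a gripper value outside its range is refused whole. The fingers move at their own pace and stop on an object; the grip force is fixed at half the most. Time passes only in rows, so rows that repeat a pose let the fingers close. It gives the time, the measured TCP pose, the force and the opening at its end, in the units of the state.
- sensors.read_state(): the state, without advancing time (a new reading comes with each control period).
- camera(name): name is "scene" or "top" or "wrist"; returns (picture, depth): 480x640x3 uint8, red, green, blue; 480x640 float32, m along the optical axis (not along the pixel's ray), 0 where there is no reading.
- camera_model(name): a dict with "mtx" (3x3 intrinsics, pixels), "world_from_camera" (4x4, takes a point from camera to world coordinates). Camera axes: x right, y up, looking along -z (the intrinsics and any distortion apply to the point x, -y, -z); pixel columns grow to the right and rows downward; lengths in m; the calibration is good to about 2 mm. A picture is of the moment at which its call begins: read the wrist's pose just before it. camera_model takes no time and is no camera call; for the wrist camera it gives the pose at the moment of the call.
- manip.sign_off(): hands the job in, once; it reports no verdict.
Trained networks look in the newest picture that a camera, given by its name, has taken for a name from the list of things; names that differ only in an ending like _2 or _b are one class to them, and where a whole thing is asked for, a point or a joint stands for the part that bears it (a point fixed in the world has none). Each returns a list of dicts, best first, with "conf" (0 to 1); they miss things now and then, are a little off and sometimes report something else, mostly with a low value. They report only what shows in the picture. A call takes as long as a camera call. They do not tell look-alikes from the thing itself.
- nets.find_in(camera, query): "box" ([centre column, centre row, width, height] in pixels, round what is visible of it).
- nets.spot_point(camera, query): "at" ([column, row] in pixels: a listed point, or the origin of a listed thing).
The state is a dict: "time_s": time; "joint_positions": joint angles; "dq": joint speeds; "effort": joint torques, N m; "ee_pos": TCP position; "orientation": TCP orientation; "ft_force": force on the tool from outside, world axes, zero at the start; "moment": the same for the moment, N m; "gripper_width": finger opening in m.
Only numpy, scipy, OpenCV 4.12 (cv2) and the standard library are available. Lean on these libraries where they do the work, as an engineer would, in place of code of your own. Each camera call takes 0.05 s, during which the arm holds its last target. There are 200 camera calls.

TASK

The two rolls on the toaster's warming rack are hot: take up the kitchen tongs, close them on the poppy-seed roll, lift it straight off the rack and bring it over the breakfast plate. Finish while still holding the roll in the tongs about ten centimetres above the middle of the plate, touching nothing with it, so that I can take it from you. Do not touch the rolls with the robot's own fingers, do not drop or crush the roll, and leave the plain roll, the toaster, the plate, the mug, the jam jar and the flat tin where they are.

Things in the scene. Friction and masses are not known exactly. Their poses are not given: they have to be found in the camera images.
- tongs: Steel kitchen tongs, black sleeves on both arms, red jaws, 265 mm long, about 90 g, lying flat; the arms swing level. Origin: midway between the sleeves at half thickness (16 mm above the worktop while lying), near the centre of gravity. +x runs from the pivot (x = -100 mm) to the jaws (jaw centre x = +110 mm), z up, y across. This body is the pivot with its wire hanging loop.
- tongs_grip (a point): The tongs' origin point again: middle of the grip. The flat upright sleeves (66 mm long, 26 mm high) measure 61 mm over their outsides here when open, 42 mm when closed on a roll; at about 49 mm their faces are parallel, else up to 3.5 degrees off. Squeezed to 54 mm the tongs can be carried half open, with 87 mm between the jaws. The arms stay mirror images.
- tongs_left: The +y arm of the tongs with sleeve and red jaw; origin: centre of the jaw's inner face, 106 mm ahead of the tongs' origin and 51 mm to the side when open; it swings about the pivot. The jaw is 30 mm high, 38 mm long and hollowed so that it centres a round roll; open, its outer side reaches 61 mm from the middle line.
- tongs_right: The -y arm of the tongs, mirror image of tongs_left; origin: centre of its jaw's inner face. The spring pushes each sleeve out with about 4.5 N when open, 5.5 N at 54 mm and 7.5 N when closed on a roll; a squeeze of F N on the sleeves presses a held roll with about (F - 7.5) / 2 N on each side.
- seeded_roll: The roll to fetch: round bread roll strewn with black poppy seed, 62 mm across, 46 mm high, flat below, about 45 g, widest (upright sides) from 14 to 28 mm above its underside. Origin: centre of the underside, z up. It lies on the rack, to the left or the right of the plain one.
- seeded_roll_mid (a point): The middle of the seeded roll, 21 mm above its underside: the height at which to grip it.
- plain_roll: The other roll: same size, brown without seeds, a pale cross cut into its top. Stays on the rack, its centre about 12 to 16 cm from the seeded one's. Origin: centre of the underside.
- plain_roll_mid (a point): The middle of the plain roll, 21 mm above its underside.
- toaster: Yellow-orange long-slot toaster, 109 x 386 mm (x, y), body 190 mm high (lever end up to 212 mm); origin: centre of its underside; its long side (y) lies across in front of the robot. A steel wire rack stands on it: wires along y, top of the wires 222 mm above the toaster's underside, 92 mm wide in x and 260 mm long in y. Loose, 1.1 kg: do not push it.
- plate: White breakfast plate, 200 mm across, 18 mm high; origin: centre of the underside.
- mug: White mug, 64 x 91 mm, 51 mm high (bystander); origin on its underside.
- jam_jar: Glass jar with a red lid, 60 x 65 mm, 100 mm high (bystander); origin on its underside.
- flat_tin: Low flat food tin with a ring pull, 63 x 105 mm, 26 mm high (bystander); origin on its underside.
Things that resemble listed ones, but are neither listed nor needed, are in the scene too. There is more than one size of the plate; the one meant has the size given above. What is shaped like the seeded_roll but pink is not meant.

How it is judged:
By the outcome, as a careful person would: the job done as asked, in the order asked, and still so for the second after the job is handed in, while the arm keeps its last pose, push and grip.
It also fails if it takes over 43 s, if anything falls off the work surface, if the arm or the gripper's body presses on something with over 40 N, if the wrist force passes 120 N, or if a joint passes its speed limit or range.

## Working session

There is one attempt and no reset: what is moved stays moved. The work goes in short steps, Python scripts to look and compute and a tool call to move; the robot and the scene stay as the last step left them, time stands still between calls to the robot, and variables do not carry over. Pictures are saved under pics/ and viewed, about 8 in all and at most 12, crops included, and the job is handed in when it is done.

Besides the shell and the picture viewer there is one more tool, called after "Call:" as name(argument=value, ...), one argument or row to a line, values as JSON. send_rows: Moves the arm, as the interface text tells. Its arguments: {"type":"object","properties":{"targets":{"type":"array"}},"required":["targets"]}

```bash
mkdir -p pics; cat > h.py <<'E'
import numpy as np, cv2
from rig import sensors, camera, camera_model, manip, nets
from scipy.spatial.transform import Rotation as R
def shot(n,f=None):
    m=camera_model(n); p,d=camera(n)
    if f: cv2.imwrite('pics/'+f,p[:,:,::-1])
    return p,d,m
def world(m,u,v,z):
    K=m['mtx'];T=m['world_from_camera']
    u=np.asarray(u,float);v=np.asarray(v,float);z=np.asarray(z,float)
    x=(u-K[0,2])/K[0,0]*z; y=(v-K[1,2])/K[1,1]*z
    return np.stack([x,-y,-z],-1)@T[:3,:3].T+T[:3,3]
def pix(m,P):
    K=m['mtx'];T=m['world_from_camera']
    c=(np.asarray(P)-T[:3,3])@T[:3,:3]; c=c*[1,-1,-1]
    q=c@K.T; return q[...,:2]/q[...,2:]
def cloud(m,d):
    v,u=np.mgrid[:480,:640]; return world(m,u,v,d)
E
cat > a.py <<'E'
from h import *
for n in ['scene','top']:
    p,d,m=shot(n,n+'1.png'); print(n,m['mtx'].round(1).tolist(),m['world_from_camera'].round(3).tolist())
    for q in ['tongs','tongs_grip','tongs_left','tongs_right','seeded_roll','plain_roll','plate','toaster','mug','jam_jar','flat_tin']:
        print(q,[(np.round(r['box']).tolist(),round(r['conf'],2)) for r in nets.find_in(n,q)[:4]])
s=sensors.read_state(); print({k:np.round(v,3).tolist() for k,v in s.items()}, manip.pinch_z)
E
python3 a.py
```

```text
scene [[548.6, 0.0, 319.1], [0.0, 548.6, 231.3], [0.0, 0.0, 1.0]] [[-0.859, 0.338, -0.385, -0.01], [-0.512, -0.597, 0.618, 0.725], [-0.021, 0.728, 0.686, 1.066], [0.0, 0.0, 0.0, 1.0]]
tongs [([328.0, 294.0, 95.0, 72.0], 0.57)]
tongs_grip [([324.0, 294.0, 81.0, 65.0], 0.91)]
tongs_left [([320.0, 300.0, 78.0, 40.0], 0.76)]
tongs_right [([334.0, 288.0, 60.0, 56.0], 0.96)]
seeded_roll [([334.0, 367.0, 26.0, 29.0], 0.83), ([233.0, 200.0, 28.0, 24.0], 0.63)]
plain_roll [([227.0, 268.0, 101.0, 161.0], 0.74), ([202.0, 233.0, 29.0, 29.0], 0.69)]
plate [([281.0, 342.0, 57.0, 49.0], 0.91), ([356.0, 215.0, 67.0, 48.0], 0.66)]
toaster [([225.0, 268.0, 100.0, 155.0], 0.75)]
mug [([312.0, 182.0, 22.0, 26.0], 0.89)]
jam_jar [([291.0, 198.0, 26.0, 40.0], 0.91)]
flat_tin [([390.0, 246.0, 16.0, 20.0], 0.77)]
top [[534.0, 0.0, 321.4], [0.0, 534.0, 233.3], [0.0, 0.0, 1.0]] [[0.018, 0.99, -0.141, 0.336], [-1.0, 0.02, 0.013, -0.108], [0.016, 0.141, 0.99, 1.444], [0.0, 0.0, 0.0, 1.0]]
tongs [([294.0, 275.0, 49.0, 100.0], 0.84), ([278.0, 249.0, 6.0, 54.0], 0.61)]
tongs_grip [([296.0, 267.0, 40.0, 90.0], 0.66
[... 324 characters left out ...]
26.0], 0.79), ([281.0, 158.0, 24.0, 33.0], 0.32)]
plate [([227.0, 260.0, 51.0, 55.0], 0.77), ([403.0, 242.0, 76.0, 74.0], 0.73)]
toaster [([254.0, 173.0, 150.0, 65.0], 0.85)]
mug [([423.0, 172.0, 27.0, 25.0], 0.73), ([279.0, 158.0, 27.0, 31.0], 0.59)]
jam_jar [([382.0, 171.0, 30.0, 34.0], 0.57)]
flat_tin [([381.0, 304.0, 26.0, 41.0], 0.89)]
{'time_s': 1.2, 'joint_positions': [-1.318, 0.259, 1.535, 0.0, 1.348, -0.203], 'dq': [-0.003, 0.001, -0.0, -0.0, 0.0, -0.0], 'effort': [-0.001, -44.593, -29.089, 0.0, 0.001, -0.0], 'ee_pos': [0.242, -0.494, 0.231], 'orientation': [0.974, 0.226, 0.0, 0.0], 'ft_force': [-0.764, 0.266, -0.057], 'moment': [-0.024, 0.025, 0.022], 'gripper_width': 0.085} 0.0187
```

```bash
python3 - <<'E'
import cv2
p=cv2.imread('pics/top1.png'); cv2.imwrite('pics/top1c.png',cv2.resize(p[110:360,170:480],None,fx=2.4,fy=2.4,interpolation=cv2.INTER_CUBIC))
E
```

```text
(no output)
```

View pics/top1c.png

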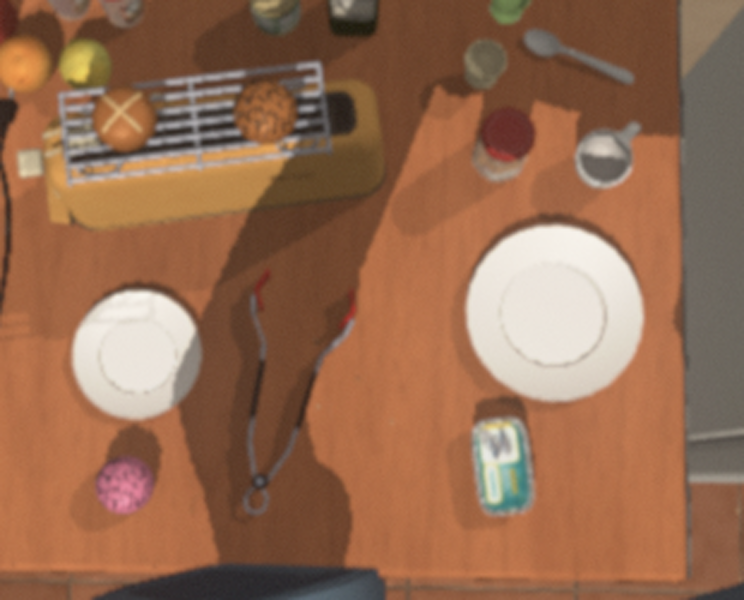

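View pics/scene1.png

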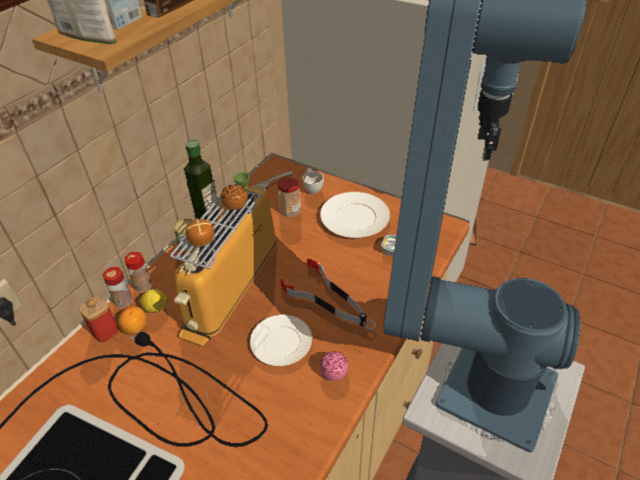

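```bash
cat > b.py <<'E'
from h import *
p,d,m=shot('top'); C=cloud(m,d)
def at(name,u,v,r=3):
    c=C[int(v)-r:int(v)+r+1,int(u)-r:int(u)+r+1].reshape(-1,3); print(name,np.median(c,0).round(3))
at('seed',280.4,156.7);at('plain',221.7,160);at('plate',401,240);at('small',227,257)
at('jar',381,167);at('mug',422,174);at('tin',380,304);at('pivot',278,310,1);at('table',330,330)
at('jawL',278,231,1);at('jawR',316,240,1); at('sleeveL',277,272,1);at('sleeveR',297,274,1)
# roll masks: points with z>.235 near
for n,(u,v) in dict(seed=(280,157),plain=(222,160)).items():
    W=C[v-30:v+31,u-30:u+31].reshape(-1,3); c0=C[v,u]
    s=W[(W[:,2]>.24)&(np.hypot(*(W-c0)[:,:2].T)<.045)]; print(n,len(s),s.min(0).round(3),s.max(0).round(3),((s.min(0)+s.max(0))/2).round(3))
W=C[(C[...,2]>.18)&(C[...,2]<.225)&(C[...,0]>.3)&(C[...,0]<.75)&(C[...,1]>-.2)&(C[...,1]<.35)]
r=cv2.minAreaRect(W[:,:2].astype(np.float32)*1000);print('toaster',r)
W=C[(C[...,2]>.006)&(C[...,2]<.03)&(np.hypot(C[...,0]-C[240,401,0],C[...,1]-C[240,401,1])<.13)]
print('plate',cv2.minEnclosingCircle(W[:,:2].astype(np.float32)*1000),W[:,2].max())
# scene camera
ps,ds,ms=shot('scene'); D=cloud(ms,ds)
for n,(u,v) in dict(seed=(233,200),plain=(202,233)).items():
    W=D[v-30:v+31,u-30:u+31].reshape(-1,3); c0=D[v,u]
    s=W[(W[:,2]>.235)&(np.hypot(*(W-c0)[:,:2].T)<.06)]; print('scene',n,len(s),s.min(0).round(3),s.max(0).round(3))
for q in ['tongs_grip','tongs_left','tongs_right','tongs','seeded_roll_mid','plain_roll_mid']:
    for n,mm,dd in (('top',m,d),('scene',ms,ds)):
        for r in nets.spot_point(n,q)[:2]:
            u,v=r['at']; print(q,n,np.round([u,v]),round(r['conf'],2),world(mm,u,v,dd[int(v),int(u)]).round(3))
E
python3 b.py
```

```text
seed [ 0.679 -0.026  0.266]
plain [0.667 0.107 0.266]
plate [ 0.527 -0.344  0.004]
small [0.471 0.127 0.002]
jar [ 0.704 -0.277  0.099]
mug [ 0.712 -0.401  0.01 ]
tin [ 0.353 -0.284  0.022]
pivot [ 0.332 -0.016  0.032]
table [ 0.282 -0.154 -0.001]
jawL [ 0.544 -0.008 -0.001]
jawR [ 0.519 -0.112  0.028]
sleeveL [ 0.432 -0.011  0.027]
sleeveR [ 0.427 -0.064  0.027]
seed 569 [ 0.653 -0.055  0.24 ] [0.713 0.005 0.271] [ 0.683 -0.025  0.256]
plain 574 [0.645 0.079 0.24 ] [0.704 0.141 0.274] [0.675 0.11  0.257]
toaster ((682.3135986328125, 34.057464599609375), (96.18372344970703, 335.0387268066406), 8.664588928222656)
plate ((526.7112426757812, -343.65625), 129.80612182617188) 0.026228428670558745
scene seed 514 [ 0.653 -0.045  0.235] [0.713 0.014 0.273]
scene plain 604 [0.643 0.088 0.235] [0.705 0.15  0.273]
tongs_grip top [291. 274.] 0.94 [ 0.429 -0.045 -0.008]
tongs_grip scene [403. 251.] 0.64 [0.22  0.082 0.386]
tongs_left top [273. 230.] 0.44 [ 0.548  0.005 -0.   ]
tongs_left scene [285. 290.] 0.74 [0.546 0.003 0.013]
tongs_right top [313. 238.] 0.45 [ 0.527 -0.104 -0.001]
tongs_right scene [315. 264.] 0.79 [ 0.524 -0.107  0.017]
tongs top [286. 275.] 0.9 [ 0.425 -0.033  0.003]
tongs scene [328. 298.] 0.97 [ 0.447 -0.041 -0.004]
tongs scene [402. 250.] 0.6 [0.222 0.083 0.387]
seeded_roll_mid top [277. 156.] 0.9 [ 0.68  -0.019  0.263]
seeded_roll_mid top [222. 310.] 0.72 [0.33  0.128 0.048]
seeded_roll_mid scene [335. 364.] 0.85 [0.32  0.148 0.045]
seeded_roll_mid scene [235. 199.] 0.77 [ 0.667 -0.001  0.259]
plain_roll_mid top [221. 160.] 0.81 [0.666 0.106 0.271]
plain_roll_mid scene [197. 230.] 0.63 [0.667 0.131 0.268]
```

```bash
cat >> h.py <<'E'
def go(x,y,z,yaw):
    s=sensors.read_state(); q=R.from_quat(s['orientation'])
    d=q.inv().apply(np.array([x,y,z])-s['ee_pos'])*1000
    t=R.from_euler('z',yaw,degrees=True)*R.from_euler('x',180,degrees=True)
    print('rows:',d.round(1),(q.inv()*t).as_rotvec(degrees=True).round(1),'t',s['time_s'],'w',s['gripper_width'],'tcp',np.round(s['ee_pos'],4),'yaw',R.as_euler(q*R.from_euler('x',180,degrees=True),'ZYX',degrees=True).round(2))
E
python3 -c "
from h import *
go(.40,-.035,.30,-10)"
```

```text
rows: [ 343.7 -342.5  -68.7] [-0.   0.  36.1] t 1.9 w 0.08537888581192113 tcp [ 0.2421 -0.4938  0.2313] yaw [26.12 -0.    0.  ]
```

Call:
send_rows(
  targets=[
    [25,-25,-10,0,0,4,1],
    [75,-75,-25,0,0,10,1],
    [125,-125,-40,0,0,17,1],
    [175,-175,-55,0,0,23,1],
    [225,-225,-65,0,0,29,1],
    [275,-275,-69,0,0,34,1],
    [320,-319,-69,0,0,36,1],
    [344,-342,-69,0,0,36,1],
  ],
)

```text
time_s: 2.9
ee_pos: [0.395, -0.0499, 0.3005]
orientation: [0.996, -0.087, 0.001, 0.0]
ft_force: [1.1, 0.2, 0.1]
gripper_width: 0.0857
```

```bash
cat > c.py <<'E'
from h import *
p,d,m=shot('wrist','w1.png'); C=cloud(m,d)
print(m['world_from_camera'].round(3).tolist())
for q in ['tongs_grip','tongs_left','tongs_right','tongs']:
    for r in nets.spot_point('wrist',q)[:2]:
        u,v=r['at']; print(q,np.round([u,v]),round(r['conf'],2),world(m,u,v,d[min(int(v),479),min(int(u),639)]).round(3))
np.save('C.npy',C); cv2.imwrite('C.png',p[:,:,::-1])
go(.43,-.036,.10,-10)
E
python3 c.py
```

```text
[[-0.171, 0.933, 0.318, 0.477], [-0.985, -0.162, -0.054, -0.063], [0.001, -0.322, 0.947, 0.444], [0.0, 0.0, 0.0, 1.0]]
tongs_left [252.  40.] 0.65 [ 0.548 -0.004  0.   ]
tongs_right [359.  43.] 0.56 [ 0.527 -0.108  0.001]
tongs_right [537. 187.] 0.4 [ 0.356 -0.271  0.024]
tongs [357.  45.] 0.66 [ 0.526 -0.106  0.001]
rows: [ 32.3 -21.6 199.9] [ 0.  -0.   0.2] t 3.15 w 0.08511189257677898 tcp [ 0.3946 -0.0517  0.2999] yaw [-9.78 -0.   -0.04]
```

View pics/w1.png

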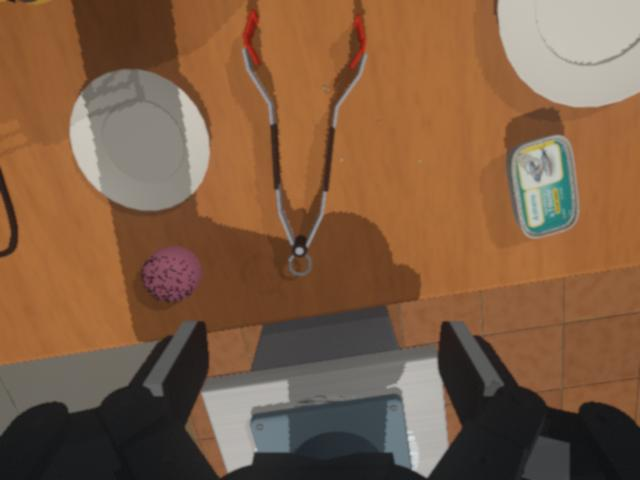

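```bash
cat > e.py <<'E'
from h import *
import sys
C=np.load('C.npy'); p=cv2.imread('C.png').astype(int)
g=p.max(2)
def seg(mask,u0,u1,v0,v1,zmin):
    M=np.zeros(g.shape,bool); M[v0:v1,u0:u1]=1; M&=mask&(C[...,2]>zmin); return C[M]
dark=g<60
L=seg(dark,262,290,115,200,.012); Rr=seg(dark,318,345,115,200,.012)
for n,s in (('L',L),('R',Rr)): print(n,len(s),s.mean(0).round(4),s.min(0).round(3),s.max(0).round(3))
red=(p[...,2]>120)&(p[...,1]<60)
JL=seg(red,235,270,5,75,.012); JR=seg(red,345,375,5,75,.012)
for n,s in (('JL',JL),('JR',JR)): print(n,len(s),s.mean(0).round(4),s.max(0).round(3))
piv=seg(g<70,285,315,232,258,.01); print('piv',len(piv),piv.mean(0).round(4),piv.max(0).round(3))
mid=(L.mean(0)+Rr.mean(0))/2; jm=(JL.mean(0)+JR.mean(0))/2; print(mid,jm)
a=jm-piv.mean(0); print('yaw',np.degrees(np.arctan2(a[1],a[0])), 'perp', np.degrees(np.arctan2(*(JL.mean(0)-JR.mean(0))[[1,0]]))-90,np.degrees(np.arctan2(*(L.mean(0)-Rr.mean(0))[[1,0]]))-90)
E
python3 e.py
```

```text
L 217 [ 0.4356 -0.0071  0.0263] [ 0.405 -0.012  0.013] [ 0.466 -0.001  0.031]
R 122 [ 0.4229 -0.0594  0.0329] [ 0.394 -0.068  0.027] [ 0.477 -0.051  0.444]
JL 342 [ 0.5473 -0.008   0.0303] [ 0.569 -0.     0.444]
JR 249 [ 0.5272 -0.1054  0.0312] [ 0.548 -0.063  0.444]
piv 160 [ 0.3398 -0.0139  0.0354] [ 0.477 -0.004  0.444]
[ 0.42926971 -0.03321106  0.02960077] [ 0.53725921 -0.05673392  0.03075245]
yaw -12.250783742289979 perp -11.685286701023784 -13.695116055847592
```

```bash
python3 -c "
from h import *
go(.430,-.034,.06,-12)"
```

```text
rows: [ 31.9 -23.6 239.9] [ 0.  -0.   2.2] t 3.15 w 0.08511189257677898 tcp [ 0.3946 -0.0517  0.2999] yaw [-9.78 -0.   -0.04]
```

Call:
send_rows(
  targets=[
    [15,-10,30,0,0,1,1],
    [32,-24,85,0,0,2.2,1],
    [32,-24,140,0,0,2.2,1],
    [32,-24,195,0,0,2.2,1],
    [32,-24,230,0,0,2.2,1],
    [32,-24,240,0,0,2.2,1],
    [32,-24,240,0,0,2.2,1],
  ],
)

```text
time_s: 4.03
ee_pos: [0.4303, -0.035, 0.0601]
orientation: [0.994, -0.106, -0.0, 0.0]
ft_force: [-0.6, 0.3, -0.4]
gripper_width: 0.0855
```

```bash
python3 -c "
from h import *
go(.430,-.034,.001,-12)
p,d,m=shot('wrist','w2.png')"
```

```text
rows: [-0.4 -0.9 59.1] [ 0.   0.  -0.1] t 4.025 w 0.0855247555303271 tcp [ 0.4303 -0.035   0.0601] yaw [-12.11   0.02  -0.04]
```

View pics/w2.png

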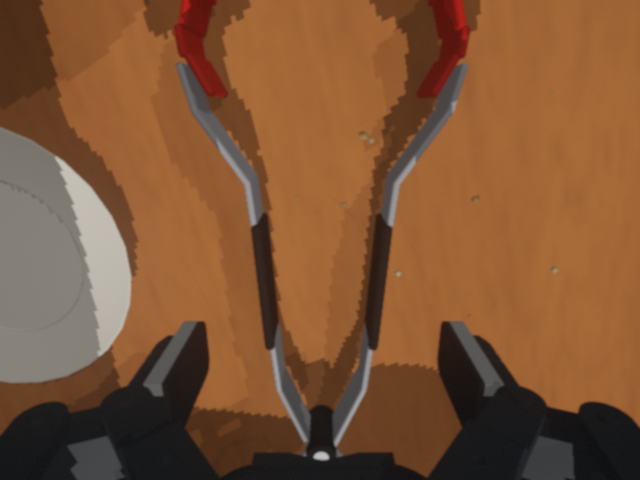

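Call:
send_rows(
  targets=[
    [0,-1,20,0,0,0,1],
    [0,-1,45,0,0,0,1],
    [0,-1,59,0,0,0,1],
    [0,-1,59,0,0,0,0.8],
    [0,-1,59,0,0,0,0.6],
    [0,-1,59,0,0,0,0.45],
    [0,-1,59,0,0,0,0.3],
    [0,-1,59,0,0,0,0.27],
  ],
)

```text
time_s: 5.08
ee_pos: [0.4332, -0.0346, 0.0036]
orientation: [0.994, -0.105, 0.003, 0.001]
ft_force: [-0.8, -0.6, 10.0]
gripper_width: 0.0542
```

```bash
python3 -c "
from h import *
go(.430,-.034,.1,-12)
p,d,m=shot('wrist','w3.png'); print(sensors.read_state()['ft_force'])"
```

```text
rows: [ -2.6   0.2 -96.4] [ 0.1 -0.3 -0.1] t 5.075 w 0.05419755642441917 tcp [ 0.4332 -0.0346  0.0036] yaw [-12.08  -0.34  -0.09]
[-0.18432103 -0.78636025  9.55109748]
```

View pics/w3.png

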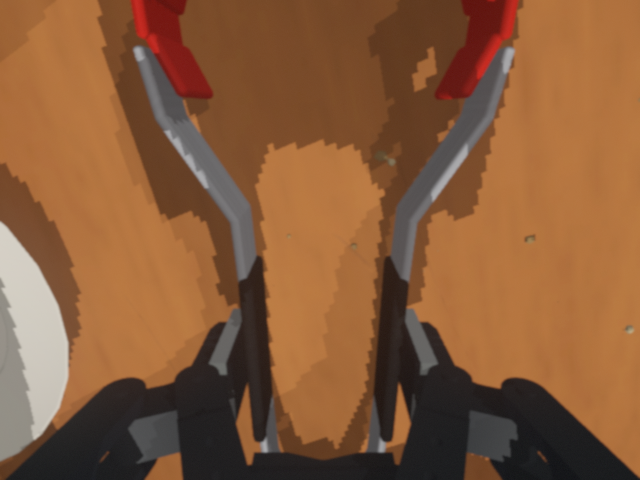

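Call:
send_rows(
  targets=[
    [-1,0,-10,0,0.3,0,0.27],
    [-2,0,-35,0,0.3,0,0.27],
    [-2,0,-75,0,0.3,0,0.27],
    [-2,0,-125,0,0.3,0,0.27],
    [-2,0,-175,0,0.3,0,0.27],
    [-2,0,-225,0,0.3,0,0.27],
    [-2,0,-270,0,0.3,0,0.27],
    [-2,0,-310,0,0.3,0,0.27],
  ],
)

```text
time_s: 6.12
ee_pos: [0.4288, -0.0331, 0.3162]
orientation: [0.994, -0.105, 0.006, 0.002]
ft_force: [0.8, 0.3, -1.5]
gripper_width: 0.0546
```

```bash
python3 -c "
from h import *
go(.51,-.045,.335,7)
p,d,m=shot('wrist','w4.png'); print(sensors.read_state()['ft_force'])"
```

```text
rows: [ 82.1  -5.3 -17.8] [  0.2  -0.7 -19.1] t 6.125 w 0.05456368607339997 tcp [ 0.4288 -0.0331  0.3162] yaw [-12.07  -0.75  -0.1 ]
[ 3.02307635 -0.23182638  2.68236779]
```

View pics/w4.png

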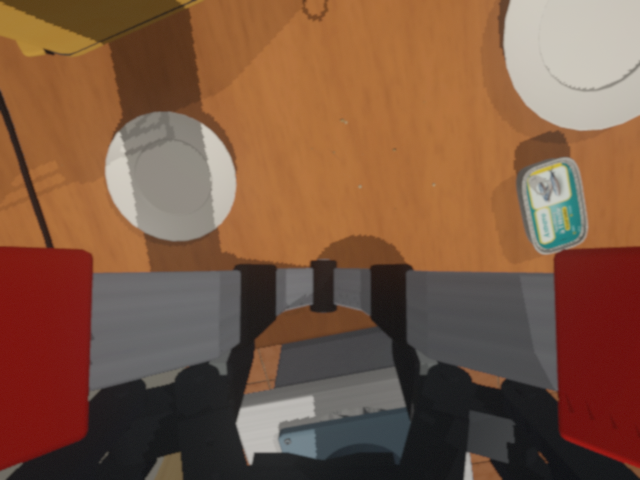

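```bash
python3 - <<'E'
from h import *
s=sensors.read_state()
p,d,m=shot('wrist'); C=cloud(m,d)
T=R.from_quat(s['orientation']); 
L=T.inv().apply((C-np.array(s['ee_pos'])).reshape(-1,3)).reshape(C.shape)*1000
hsv=cv2.cvtColor(p,cv2.COLOR_RGB2HSV)
for n,(u0,u1,v0,v1) in dict(jl=(5,85,255,440),jr=(565,635,255,420),piv=(312,333,265,305),armL=(110,230,280,370),armR=(420,540,280,370),slL=(240,270,270,330),slR=(375,405,270,330)).items():
    w=L[v0:v1,u0:u1][d[v0:v1,u0:u1]>0]; print(n,np.median(w,0).round(0),np.percentile(w,3,axis=0).round(0),np.percentile(w,97,axis=0).round(0))
ps,ds,ms=shot('scene','s2.png'); u,v=pix(ms,s['ee_pos']); print(u,v)
u,v=int(u),int(v); cr=ps[max(0,v-110):v+110,max(0,u-130):u+130]; cv2.imwrite('pics/s2c.png',cv2.resize(cr[:,:,::-1],None,fx=2.7,fy=2.7))
E
```

```text
jl [ 50. -41. -93.] [  37.  -44. -100.] [ 62. -39. -85.]
jr [ 51.  38. -93.] [ 40.  36. -99.] [ 62.  41. -87.]
piv [-21.  -2.  80.] [-31.  -8.  75.] [-11.   4.  86.]
armL [ 37. -36. -65.] [  7. -42. -76.] [ 48. -27. -36.]
armR [ 37.  34. -65.] [  7.  25. -76.] [ 48.  40. -37.]
slL [ 21. -24. -24.] [  3. -26. -37.] [ 34. -23.   3.]
slR [ 21.  21. -23.] [  2.  20. -37.] [34. 23.  5.]
331.25301161633394 202.62631084634174
```

View pics/s2c.png

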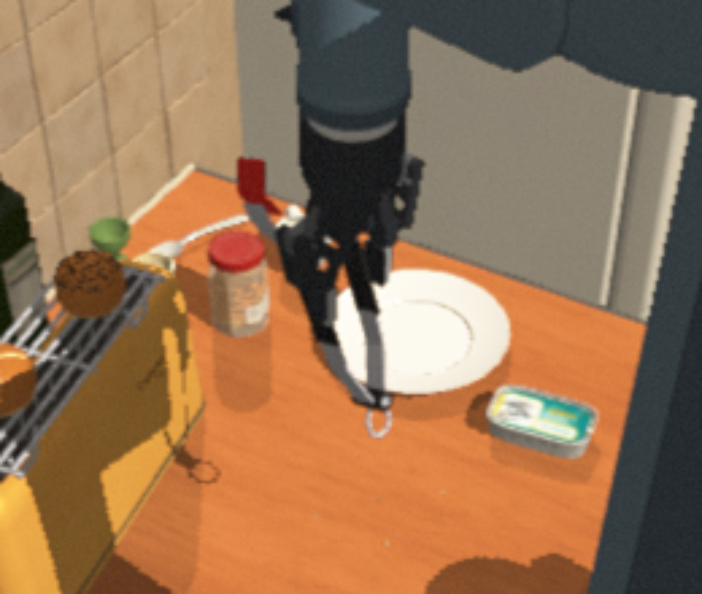

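Call:
send_rows(
  targets=[
    [-20,0,10,0,-0.7,0,0.27],
    [-50,0,45,0,-0.7,0,0.27],
    [-70,0,90,0,-0.7,0,0.27],
    [-75,0,130,0,-0.7,0,0.27],
    [-75,0,160,0,-0.7,0,0.27],
    [-75,0,176,0,-0.7,0,0.27],
    [-75,0,176,0,-0.7,0,0.27],
  ],
)

```text
time_s: 7.15
ee_pos: [0.3573, -0.018, 0.1373]
orientation: [0.994, -0.105, -0.0, 0.001]
ft_force: [-0.9, -0.3, -1.0]
gripper_width: 0.0543
```

```bash
cat > f.py <<'E'
from h import *
import sys
s=sensors.read_state()
p,d,m=shot('wrist'); C=cloud(m,d)
T=R.from_quat(s['orientation']); 
L=T.inv().apply((C-np.array(s['ee_pos'])).reshape(-1,3)).reshape(C.shape)*1000
b,g,r=[p[...,i].astype(int) for i in (2,1,0)]
red=(r>100)&(g<50)&(b<50)&(d>0)
for n,k in (('jl',L[...,1]<0),('jr',L[...,1]>0)):
    w=L[red&k&(abs(L[...,1])<70)]; print(n,len(w),np.median(w,0).round(0) if len(w) else '')
go(.44,-.036,.05,-12); print(s['ft_force'])
E
python3 f.py
```

```text
jl 18307 [ 49. -41. -94.]
jr 16494 [ 50.  38. -94.]
rows: [83.5  0.  88.5] [ 0.1 -0.1 -0.1] t 7.2 w 0.054277058680046064 tcp [ 0.3583 -0.0183  0.1383] yaw [-12.07  -0.1   -0.1 ]
[-0.85970925 -0.28000644 -0.96843003]
```

Call:
send_rows(
  targets=[
    [4,0,14,0,0,0,0.27],
    [20,0,24,0,0,0,0.27],
    [42,0,39,0,0,0,0.27],
    [56,0,54,0,0,0,0.27],
    [68,0,70,0,0,0,0.27],
    [78,0,88,0,0,0,0.27],
    [85,0,106,0,0,0,0.27],
    [88,0,115,0,0,0,0.27],
  ],
)

```text
time_s: 8.2
ee_pos: [0.4452, -0.0372, 0.0234]
orientation: [0.994, -0.105, 0.001, 0.001]
ft_force: [0.1, -1.1, -0.3]
gripper_width: 0.054
```

```bash
python3 f.py
```

```text
jl 3691 [ 99. -43. -28.]
jr 1343 [ 98.  41. -35.]
rows: [ -4.9  -0.  -27.3] [ 0.1 -0.1 -0.1] t 8.25 w 0.05432463064563904 tcp [ 0.4448 -0.0371  0.0227] yaw [-12.07  -0.08  -0.1 ]
[ 0.08126648 -1.10949145 -0.34637292]
```

Call:
send_rows(
  targets=[
    [2,0,10,0,0,0,0.27],
    [4,0,18,0,0,0,0.27],
    [4,0,18,0,0,0,0.45],
    [4,0,18,0,0,0,0.7],
    [4,0,16,0,0,0,1],
    [4,0,10,0,0,0,1],
    [-20,0,-40,0,0,0,1],
    [-46,0,-100,0,0,0,1],
  ],
)

```text
time_s: 9.25
ee_pos: [0.3997, -0.0273, 0.1208]
orientation: [0.994, -0.105, -0.001, 0.001]
ft_force: [0.8, -0.5, 0.3]
gripper_width: 0.0854
```

Call:
send_rows(
  targets=[
    [-10,0,-50,0,0,0,1],
    [-20,0,-100,0,0,0,1],
    [-20,0,-120,0,0,0,1],
    [-20,0,-120,0,0,0,1],
  ],
)

```text
time_s: 9.75
ee_pos: [0.3812, -0.0232, 0.2427]
orientation: [0.994, -0.105, 0.002, 0.001]
ft_force: [0.1, 0.3, -0.9]
gripper_width: 0.0852
```

```bash
python3 c.py
```

```text
[[-0.208, 0.926, 0.314, 0.462], [-0.978, -0.198, -0.064, -0.039], [0.003, -0.32, 0.947, 0.387], [0.0, 0.0, 0.0, 1.0]]
rows: [ 52.7   2.3 139.2] [ 0.   0.2 -2.1] t 10.0 w 0.08554751174579409 tcp [ 0.3796 -0.0227  0.2395] yaw [-12.07   0.24  -0.05]
```

View pics/w1.png

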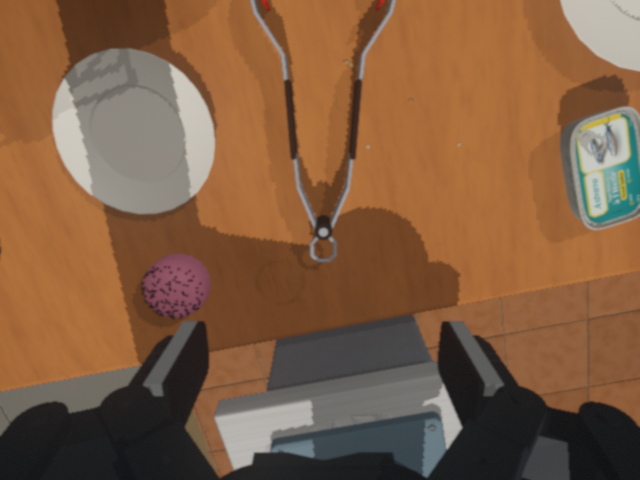

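```bash
python3 - <<'E'
from h import *
C=np.load('C.npy'); p=cv2.imread('C.png').astype(int); g=p.max(2)
def seg(mask,u0,u1,v0,v1):
    M=np.zeros(g.shape,bool); M[v0:v1,u0:u1]=1; M&=mask&(C[...,2]>.01)&(C[...,2]<.04); return C[M]
L=seg(g<60,280,302,70,170);Q=seg(g<60,344,365,70,170);P=seg(g<75,310,334,212,242)
for s in (L,Q,P): print(len(s),s.mean(0).round(4),s.min(0).round(3),s.max(0).round(3))
a=np.array([np.cos(np.radians(-12)),np.sin(np.radians(-12))])
for s in (L,Q,P): t=s[:,:2]@a; print('along',np.percentile(t,[1,99]).round(4),'mid',((np.percentile(t,1)+np.percentile(t,99))/2).round(4))
t=np.array([-a[1],a[0]]); 
for s in (L,Q,P): print('across',(s[:,:2]@t).mean().round(4))
E
```

```text
247 [ 0.4573 -0.0111  0.0284] [ 0.426 -0.016  0.019] [ 0.486 -0.005  0.031]
306 [ 0.4462 -0.0636  0.0289] [ 0.415 -0.073  0.023] [ 0.474 -0.055  0.032]
215 [ 0.3579 -0.0178  0.0281] [ 0.347 -0.025  0.01 ] [ 0.363 -0.009  0.035]
along [0.4193 0.478 ] mid 0.4486
along [0.4187 0.4781] mid 0.4484
along [0.3429 0.3585] mid 0.3507
across 0.0842
across 0.0305
across 0.057
```

Call:
send_rows(
  targets=[
    [25,0,20,0,0.2,0,1],
    [60,0,60,0,0.2,0,1],
    [73,-0.5,110,0,0.2,0,1],
    [73,-0.5,155,0,0.2,0,1],
    [73,-0.5,190,0,0.2,0,1],
    [73,-0.5,215,0,0.2,0,1],
    [73,-0.5,230,0,0.2,0,1],
    [73,-0.5,235,0,0.2,0,1],
  ],
)

```text
time_s: 11.0
ee_pos: [0.4486, -0.037, 0.0023]
orientation: [0.994, -0.105, -0.002, -0.0]
ft_force: [-0.2, 0.8, -0.4]
gripper_width: 0.0853
```

```bash
python3 -c "
from h import *
go(.451,-.037,.0045,-12); print(sensors.read_state()['ft_force'])"
```

```text
rows: [ 2.4 -0.5 -2.2] [ 0.   0.3 -0.1] t 11.0 w 0.08527788931667668 tcp [ 0.4486 -0.037   0.0023] yaw [-12.08   0.28  -0.02]
[-0.24161775  0.80553932 -0.42667625]
```

Call:
send_rows(
  targets=[
    [1.5,-0.5,-3,0,0.3,0,0.8],
    [1.5,-0.5,-3.5,0,0.3,0,0.6],
    [1.5,-0.5,-4,0,0.3,0,0.4],
    [1.5,-0.5,-4,0,0.3,0,0.25],
    [1.5,-0.5,-4,0,0.3,0,0.15],
    [1.5,-0.5,-4,0,0.3,0,0.15],
  ],
)

```text
time_s: 11.75
ee_pos: [0.4519, -0.0374, 0.008]
orientation: [0.994, -0.105, 0.002, 0.001]
ft_force: [0.1, -0.3, 9.4]
gripper_width: 0.0495
```

```bash
python3 -c "
from h import *
go(.451,-.037,.02,-12); print(sensors.read_state()['ft_force'])"
```

```text
rows: [ -0.9  -0.2 -12. ] [ 0.1 -0.3 -0.1] t 11.75 w 0.04945958101841994 tcp [ 0.4519 -0.0374  0.008 ] yaw [-12.06  -0.27  -0.06]
[ 0.05168539 -0.2655243   9.37643519]
```

Call:
send_rows(
  targets=[
    [-1,0,0,0,0.3,0,0.4],
    [-1,0,2,0,0.3,0,0.5],
    [-1,0,6,0,0.3,0,0.5],
    [-1,0,7,0,0.3,0,0.35],
    [-1,0,6,0,0.3,0,0.22],
    [-1,0,5.5,0,0.3,0,0.15],
    [-1,0,5,0,0.3,0,0.14],
  ],
)

```text
time_s: 12.62
ee_pos: [0.4506, -0.0372, 0.0027]
orientation: [0.994, -0.105, 0.004, 0.001]
ft_force: [-0.2, 0.2, -1.2]
gripper_width: 0.0491
```

```bash
python3 -c "
from h import *
go(.451,-.037,.06,-12); print(sensors.read_state()['ft_force'])"
```

```text
rows: [  0.9  -0.2 -57.3] [ 0.1 -0.5 -0.1] t 12.625 w 0.04906537586120272 tcp [ 0.4506 -0.0372  0.0027] yaw [-12.07  -0.51  -0.05]
[-0.19836753  0.16325444 -1.23383545]
```

Call:
send_rows(
  targets=[
    [0,0,-5,0,0,0,0.14],
    [0,0,-15,0,0,0,0.14],
    [0,0,-30,0,0,0,0.14],
    [0,0,-45,0,0,0,0.14],
    [0,0,-52,0,0,0,0.14],
  ],
)

```text
time_s: 13.25
ee_pos: [0.4506, -0.0371, 0.0559]
orientation: [0.994, -0.105, 0.005, 0.001]
ft_force: [0.0, 0.3, -1.3]
gripper_width: 0.0488
```

```bash
python3 f.py
```

```text
jl 2695 [101. -39. -21.]
jr 1016 [100.  35. -28.]
rows: [-11.    1.1   6.2] [ 0.1 -0.7 -0.1] t 13.3 w 0.04875001940022301 tcp [ 0.4509 -0.0372  0.0563] yaw [-12.06  -0.65  -0.07]
[ 0.01427061  0.2799092  -1.29674414]
```

```bash
cat > g.py <<'E'
from h import *
from scipy.optimize import least_squares
pts={}
for n,f in (('top','top1.png'),('scene','scene1.png')):
    im=cv2.imread('pics/'+f).astype(int); m=camera_model(n)
    now,d,_=shot(n); C=cloud(m,d)
    for nm,c0 in (('seed',(.683,-.022)),('plain',(.675,.112))):
        S=(C[...,2]>.236)&(C[...,2]<.28)&(np.hypot(C[...,0]-c0[0],C[...,1]-c0[1])<.05)
        s=C[S]
        # brownness mask
        sat=(im[...,2]-im[...,0]); u,v=pix(m,[*c0,.243]); 
        M=((sat>50)&(np.hypot(*(np.mgrid[:480,:640]-np.array([v,u])[:,None,None]))<22)).astype(np.uint8)
        M=cv2.morphologyEx(M,cv2.MORPH_OPEN,np.ones((5,5)))
        k,lab,st,ce=cv2.connectedComponentsWithStats(M); i=1+st[1:,4].argmax(); 
        print(n,nm,'mask',st[i].tolist(),ce[i].round(1),'cloud',len(s), end=' ')
        pts[n,nm]=(m,ce[i])
        if len(s)>100:
            e=s[s[:,2]>.245]
            r=least_squares(lambda q:(np.sqrt(((e[:,:2]-q[:2])**2).sum(1)/q[2]**2+((e[:,2]-.243)/.025)**2)-1),[*c0,.031],loss='soft_l1',f_scale=.05); print('fit',r.x.round(4),'ztop',np.percentile(s[:,2],98).round(4),end='')
        print()
for nm in ('seed','plain'):
    A=[];b=[]
    for n in ('top','scene'):
        m,(u,v)=pts[n,nm]; o=m['world_from_camera'][:3,3]; q=world(m,u,v,1.)-o; q/=np.linalg.norm(q); P=np.eye(3)-np.outer(q,q); A.append(P); b.append(P@o)
        t=(.245-o[2])/q[2]; print(nm,n,'at z.245',(o+t*q).round(4))
    x=np.linalg.lstsq(np.vstack(A),np.hstack(b),rcond=None)[0]; print(nm,'tri',x.round(4))
E
python3 g.py
```

```text
top seed mask [268, 143, 25, 32, 583] [280.3 157.5] cloud 577 fit [ 0.6856 -0.0247  0.0327] ztop 0.2697
top plain mask [209, 138, 26, 35, 706] [221.2 155.5] cloud 588 fit [0.676  0.1107 0.0323] ztop 0.2689
scene seed mask [222, 177, 31, 32, 629] [235.1 194.1] cloud 508 fit [ 0.6875 -0.0201  0.0347] ztop 0.2693
scene plain mask [181, 219, 33, 27, 688] [198.5 231.6] cloud 600 fit [0.6783 0.1152 0.0348] ztop 0.2698
seed top at z.245 [ 0.6817 -0.025   0.245 ]
seed scene at z.245 [ 0.6898 -0.0272  0.245 ]
seed tri [ 0.6831 -0.0239  0.2493]
plain top at z.245 [0.6833 0.1114 0.245 ]
plain scene at z.245 [0.6813 0.1163 0.245 ]
plain tri [0.6851 0.1125 0.24  ]
```

Call:
send_rows(
  targets=[
    [0,0,-15,0,-0.3,0,0.15],
    [0,0,-45,0,-0.6,0,0.16],
    [0,0,-85,0,-0.6,0,0.17],
    [0,0,-130,0,-0.6,-2,0.17],
    [0,0,-175,0,-0.6,-5,0.17],
    [0,0,-220,0,-0.6,-8,0.17],
    [0,0,-255,0,-0.6,-10,0.17],
    [0,0,-274,0,-0.6,-11,0.17],
  ],
)

```text
time_s: 14.4
ee_pos: [0.448, -0.0363, 0.3304]
orientation: [1.0, -0.009, 0.0, 0.001]
ft_force: [0.1, -0.1, -0.6]
gripper_width: 0.0497
```

```bash
python3 f.py; python3 -c "
from h import *
go(.577,-.035,.335,6)"
```

```text
jl 2770 [100. -40. -21.]
jr 1063 [100.  36. -28.]
rows: [ -9.7  -1.3 282.2] [ 0.2 -0.2 11. ] t 14.45 w 0.0500063678233105 tcp [ 0.4487 -0.0366  0.3322] yaw [-0.99 -0.19 -0.19]
[ 0.1435931  -0.07455568 -0.62446199]
rows: [128.2  -3.8  -2.3] [ 0.2 -0.2 -7. ] t 14.45 w 0.0500063678233105 tcp [ 0.4487 -0.0366  0.3322] yaw [-0.99 -0.19 -0.19]
```

Tongs are staying level in the fingers. Moving to hover above the roll.

Call:
send_rows(
  targets=[
    [10,0,-1,0,0,-1,0.17],
    [30,-1,-2,0,0,-2,0.17],
    [55,-2,-2,0,0,-4,0.17],
    [80,-3,-2,0,0,-6,0.17],
    [105,-4,-2,0,0,-7,0.17],
    [122,-4,-2,0,0,-7,0.17],
    [128,-4,-2,0,0,-7,0.17],
    [128,-4,-2,0,0,-7,0.17],
  ],
)

```text
time_s: 15.45
ee_pos: [0.5767, -0.0346, 0.3332]
orientation: [0.999, 0.053, 0.0, 0.001]
ft_force: [0.1, 0.3, -1.1]
gripper_width: 0.0497
```

```bash
cat > k.py <<'E'
from h import *
import sys
go(.577,-.035,.232,6)
p,d,m=shot('top'); ps,ds,ms=shot('scene')
u,v=pix(m,[.685,-.0235,.27]); u,v=int(u),int(v); a=cv2.resize(p[v-45:v+75,u-60:u+60],(480,480))
u,v=pix(ms,[.66,-.0235,.3]); u,v=int(u),int(v); b=cv2.resize(ps[v-55:v+35,u-25:u+65],(320,320)); b=cv2.copyMakeBorder(b,0,160,0,0,0)
cv2.imwrite('pics/'+sys.argv[1],np.hstack([a,b])[:,:,::-1])
for n,im,mm,dd in (('top',p,m,d),('scene',ps,ms,ds)):
    C=cloud(mm,dd); I=im.astype(int)
    red=(I[...,0]>80)&(I[...,1]<45)&(I[...,2]<50)&(np.hypot(C[...,0]-.685,C[...,1]+.02)<.1)&(C[...,2]>.2)
    for nm,k in (('L',C[...,1]>-.0235),('R',C[...,1]<=-.0235)):
        w=C[red&k]; print(n,nm,len(w),(w.mean(0).round(4),w.min(0).round(3),w.max(0).round(3)) if len(w) else '')
E
python3 k.py k1.png
```

```text
rows: [2.000e-01 1.000e-01 1.012e+02] [ 0.2 -0.   0. ] t 15.45 w 0.04972852328121601 tcp [ 0.5767 -0.0346  0.3332] yaw [ 6.02 -0.04 -0.16]
top L 0 
top R 0 
scene L 93 (array([0.687, 0.023, 0.35 ]), array([0.665, 0.014, 0.335]), array([0.707, 0.028, 0.362]))
scene R 153 (array([ 0.6946, -0.0565,  0.3487]), array([ 0.67 , -0.064,  0.332]), array([ 0.714, -0.048,  0.363]))
```

View pics/k1.png

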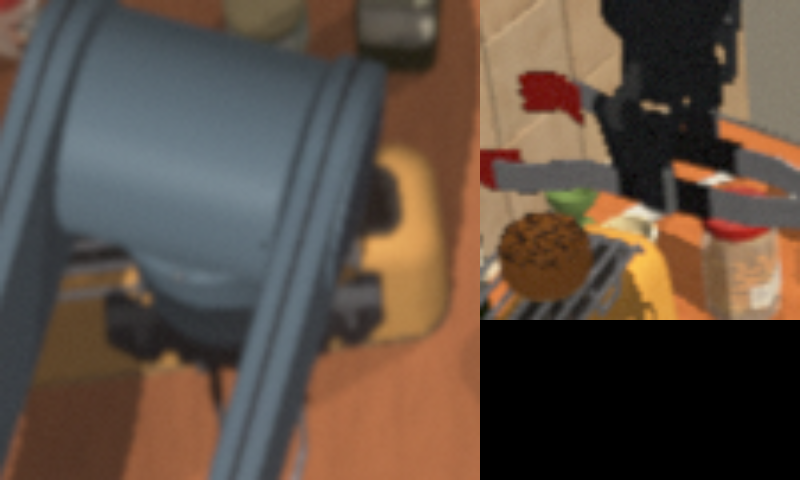

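Call:
send_rows(
  targets=[
    [0,1,10,0,0,0,0.19],
    [0,1.5,30,0,0,0,0.21],
    [0,1.5,52,0,0,0,0.21],
    [0,1.5,72,0,0,0,0.21],
    [0,1.5,88,0,0,0,0.21],
    [0,1.5,98,0,0,0,0.21],
    [0,1.5,102,0,0,0,0.21],
    [0,1.5,102,0,0,0,0.21],
  ],
)

```text
time_s: 16.55
ee_pos: [0.5768, -0.0365, 0.2324]
orientation: [0.999, 0.052, 0.001, 0.002]
ft_force: [0.7, -0.4, -1.0]
gripper_width: 0.0516
```

```bash
python3 k.py k2.png;  python3 -c "
from h import *
print(sensors.read_state()['ft_force'],sensors.read_state()['moment'])"
```

```text
rows: [ 0.4 -1.5  0.4] [ 0.2 -0.1  0. ] t 16.55 w 0.05159123004042963 tcp [ 0.5768 -0.0365  0.2324] yaw [ 6.01 -0.13 -0.2 ]
top L 0 
top R 0 
scene L 89 (array([0.685 , 0.0223, 0.2512]), array([0.66 , 0.008, 0.235]), array([0.707, 0.03 , 0.262]))
scene R 94 (array([ 0.6902, -0.06  ,  0.2509]), array([ 0.665, -0.069,  0.233]), array([ 0.712, -0.04 ,  0.263]))
[ 0.21712193 -0.96261444 -0.95075525] [ 0.02737637 -0.03279352 -0.01033769]
```

View pics/k2.png

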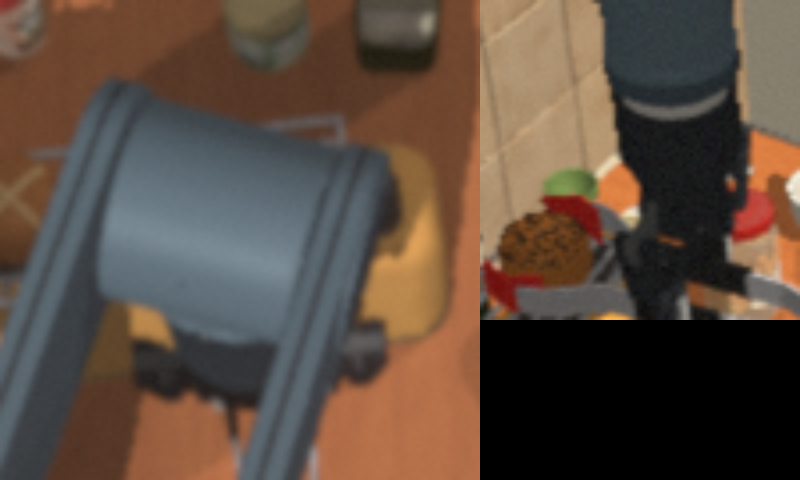

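Call:
send_rows(
  targets=[
    [0,0,1,0,0,0,0.17],
    [0,0,1,0,0,0,0.12],
    [0,0,1,0,0,0,0.08],
    [0,0,1,0,0,0,0.05],
    [0,0,1,0,0,0,0.02],
    [0,0,1,0,0,0,0.0],
    [0,0,1,0,0,0,-0.02],
    [0,0,1,0,0,0,-0.02],
  ],
)

```text
time_s: 17.65
ee_pos: [0.577, -0.0365, 0.2319]
orientation: [0.999, 0.052, 0.002, 0.002]
ft_force: [0.5, 0.5, -1.1]
gripper_width: 0.0421
```

```bash
python3 k.py k3.png;  python3 -c "
from h import *
print(sensors.read_state()['ft_force'],sensors.read_state()['moment'])"
```

```text
rows: [ 0.1 -1.5 -0.1] [ 0.2 -0.2  0. ] t 17.65 w 0.042120484401173885 tcp [ 0.577  -0.0365  0.2319] yaw [ 6.02 -0.18 -0.21]
top L 0 
top R 0 
scene L 87 (array([0.6864, 0.0126, 0.2497]), array([0.662, 0.   , 0.231]), array([0.707, 0.019, 0.261]))
scene R 37 (array([ 0.6851, -0.0482,  0.2547]), array([ 0.661, -0.055,  0.233]), array([ 0.71 , -0.036,  0.267]))
[-0.29562627  0.8052314  -0.50857013] [0.01010612 0.00337683 0.12787238]
```

Call:
send_rows(
  targets=[
    [0,0,0,0,0,0,-0.05],
    [0,0,0,0,0,0,-0.05],
    [0,0,0,0,0,0,-0.05],
  ],
)

```text
time_s: 18.12
ee_pos: [0.5771, -0.0365, 0.2319]
orientation: [0.999, 0.053, 0.002, 0.002]
ft_force: [0.1, 0.8, 0.7]
gripper_width: 0.0412
```

Call:
send_rows(
  targets=[
    [0,0,0,0,0,0,-0.08],
    [0,0,0,0,0,0,-0.08],
    [0,0,0,0,0,0,-0.08],
  ],
)

```text
time_s: 18.5
ee_pos: [0.5771, -0.0365, 0.232]
orientation: [0.999, 0.053, 0.002, 0.002]
ft_force: [-0.2, 0.5, 0.0]
gripper_width: 0.0413
```

Call:
send_rows(
  targets=[
    [0,0,-3,0,0,0,-0.08],
    [0,0,-9,0,0,0,-0.08],
    [0,0,-18,0,0,0,-0.08],
    [0,0,-30,0,0,0,-0.08],
    [0,0,-42,0,0,0,-0.08],
    [0,0,-50,0,0,0,-0.08],
  ],
)

```text
time_s: 19.25
ee_pos: [0.5772, -0.0364, 0.2833]
orientation: [0.999, 0.052, 0.002, 0.002]
ft_force: [0.2, -0.6, -1.8]
gripper_width: 0.0409
```

```bash
python3 k.py k4.png;  python3 -c "
from h import *
print(sensors.read_state()['ft_force'],sensors.read_state()['moment'])"
```

```text
rows: [-0.3 -1.6 51.3] [ 0.2 -0.3  0. ] t 19.25 w 0.04088251021429996 tcp [ 0.5772 -0.0364  0.2833] yaw [ 6.02 -0.27 -0.24]
top L 0 
top R 0 
scene L 95 (array([0.6872, 0.0124, 0.3012]), array([0.663, 0.   , 0.283]), array([0.708, 0.02 , 0.312]))
scene R 31 (array([ 0.6836, -0.0471,  0.3091]), array([ 0.66 , -0.055,  0.301]), array([ 0.711, -0.035,  0.318]))
[ 0.33493787  0.29875343 -1.7656233 ] [-0.01384991  0.08079523 -0.02514109]
```

View pics/k4.png

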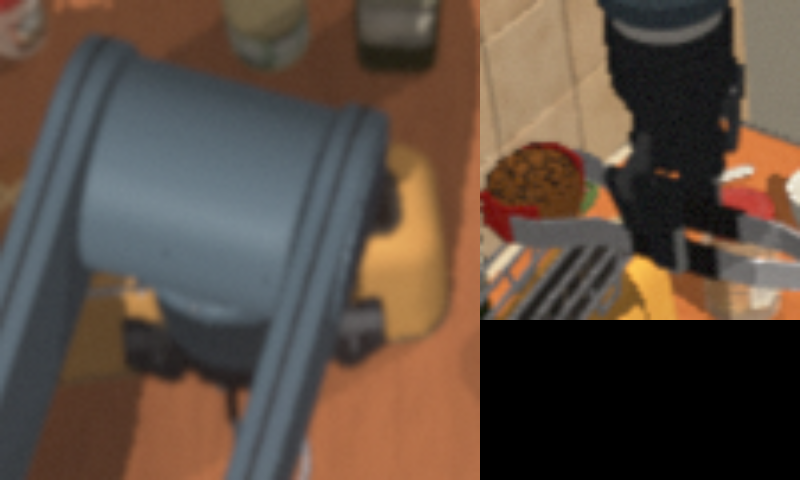

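```bash
python3 - <<'E'
from h import *
im=cv2.imread('pics/top1.png'); m=camera_model('top')
M=(im.min(2)>120).astype(np.uint8); M[:,:350]=0; M[:195]=0; M[285:]=0; M[:,450:]=0
M=cv2.morphologyEx(M,cv2.MORPH_OPEN,np.ones((7,7)))
c=max(cv2.findContours(M,0,2)[0],key=cv2.contourArea); (u,v),r=cv2.fitEllipse(c)[:2]
o=m['world_from_camera'][:3,3]; q=world(m,u,v,1.)-o; print(u,v,r,(o+q*(.016-o[2])/q[2]).round(4), np.array(r)/534*1.43)
go(.436,-.285,.29,-33)
go(.51,-.15,.30,-12)
E
```

```text
400.64337158203125 239.95631408691406 (72.6395492553711, 74.46250915527344) [ 0.5255 -0.3409  0.016 ] [0.19452164 0.19940335]
rows: [-166.7  232.4   -6.5] [ 0.1 -0.4 39. ] t 19.35 w 0.040903587430310036 tcp [ 0.5775 -0.0364  0.2834] yaw [ 6.02 -0.32 -0.26]
rows: [-78.9 105.9 -16.5] [ 0.2 -0.4 18. ] t 19.35 w 0.040903587430310036 tcp [ 0.5775 -0.0364  0.2834] yaw [ 6.02 -0.32 -0.26]
```

Call:
send_rows(
  targets=[
    [0,0,-10,0,0,0,-0.08],
    [0,0,-20,0,0,1,-0.08],
    [-8,10,-24,0,0,3,-0.08],
    [-22,28,-24,0,0,7,-0.08],
    [-40,52,-24,0,0,11,-0.08],
    [-60,80,-24,0,0,15,-0.08],
    [-80,108,-24,0,0,19,-0.08],
    [-100,136,-24,0,0,23,-0.08],
  ],
)

```text
time_s: 20.35
ee_pos: [0.4909, -0.1835, 0.3076]
orientation: [0.989, -0.15, 0.003, 0.002]
ft_force: [-0.1, 0.3, -1.7]
gripper_width: 0.041
```

```bash
python3 -c "
from h import *
go(.434,-.282,.30,-33)"
```

```text
rows: [-25.2 110.9   7.7] [ 0.1 -0.4 15.8] t 20.35 w 0.04095758473213511 tcp [ 0.4909 -0.1835  0.3076] yaw [-17.21  -0.38  -0.14]
```

Call:
send_rows(
  targets=[
    [-6,25,2,0,0,4,-0.08],
    [-12,50,4,0,0,8,-0.08],
    [-18,74,6,0,0,11,-0.08],
    [-22,94,8,0,0,14,-0.08],
    [-24,106,10,0,0,15.8,-0.08],
    [-25,111,20,0,0,15.8,-0.08],
    [-25,111,40,0,0,15.8,-0.08],
    [-25,111,65,0,0,15.8,-0.08],
  ],
)

```text
time_s: 21.35
ee_pos: [0.4347, -0.2821, 0.2419]
orientation: [0.959, -0.284, 0.004, 0.001]
ft_force: [0.1, -0.4, -1.8]
gripper_width: 0.0405
```

```bash
cat > l.py <<'E'
from h import *
import sys
go(.434,-.282,.124,-33); s=sensors.read_state(); print(s['ft_force'])
a=np.radians(-33); e=np.array(s['ee_pos'])+[.109*np.cos(a),.109*np.sin(a),.014]; print('expected roll mid',e.round(3))
for n in ('scene','top'):
    p,d,m=shot(n,n+sys.argv[1]+'.png'); C=cloud(m,d)
    S=(np.hypot(C[...,0]-e[0],C[...,1]-e[1])<.07)&(C[...,2]>.06)&(abs(C[...,2]-e[2])<.05)
    I=p.astype(int); br=S&(I[...,0]-I[...,2]>35)&(I[...,1]>.4*I[...,0]); w=C[br]
    red=S&(I[...,0]>80)&(I[...,1]<45)&(I[...,2]<50); r=C[red]
    for k,x in (('roll',w),('jaws',r)): print(n,k,len(x),*( (np.percentile(x,2,axis=0).round(3),np.percentile(x,98,axis=0).round(3)) if len(x) else ''))
E
python3 l.py 3
```

```text
rows: [ -1.6   0.3 117.9] [ 0.  -0.4  0. ] t 21.35 w 0.040508367226996904 tcp [ 0.4347 -0.2821  0.2419] yaw [-3.296e+01 -4.400e-01 -2.000e-02]
[ 0.13537809 -0.42822649 -1.77051955]
expected roll mid [ 0.526 -0.341  0.256]
scene roll 182 [ 0.498 -0.359  0.251] [ 0.554 -0.306  0.28 ]
scene jaws 43 [ 0.524 -0.325  0.247] [ 0.56 -0.3   0.27]
top roll 3 [ 0.53  -0.378  0.261] [ 0.541 -0.364  0.266]
top jaws 0
```

Call:
send_rows(
  targets=[
    [-1,0,20,0,0,0,-0.08],
    [-1,0,42,0,0,0,-0.08],
    [-1,0,64,0,0,0,-0.08],
    [-1,0,84,0,0,0,-0.08],
    [-1,0,100,0,0,0,-0.08],
    [-1,0,112,0,0,0,-0.08],
    [-1,0,118,0,0,0,-0.08],
    [-1,0,118,0,0,0,-0.08],
  ],
)

```text
time_s: 22.45
ee_pos: [0.4326, -0.2798, 0.1215]
orientation: [0.959, -0.284, 0.0, -0.001]
ft_force: [0.5, -0.8, -1.8]
gripper_width: 0.0406
```

```bash
python3 l.py 4; python3 - <<'E'
import cv2,numpy as np
a=cv2.imread('pics/scene4.png'); b=cv2.imread('pics/top4.png')
cv2.imwrite('pics/fin.png',np.hstack([cv2.resize(a[140:340,150:430],(560,400)),cv2.resize(b[120:320,340:460],(240,400))]))
E
```

```text
rows: [ 2.4  1.1 -2.5] [-0.1 -0.   0.1] t 22.45 w 0.04057561907011744 tcp [ 0.4326 -0.2798  0.1215] yaw [-32.94  -0.04   0.07]
[ 0.52105466 -0.78713589 -1.76305424]
expected roll mid [ 0.524 -0.339  0.135]
scene roll 196 [ 0.507 -0.359  0.126] [ 0.551 -0.303  0.158]
scene jaws 39 [ 0.517 -0.367  0.135] [ 0.557 -0.3    0.148]
top roll 79 [ 0.517 -0.376  0.14 ] [ 0.548 -0.345  0.157]
top jaws 0
```

View pics/fin.png

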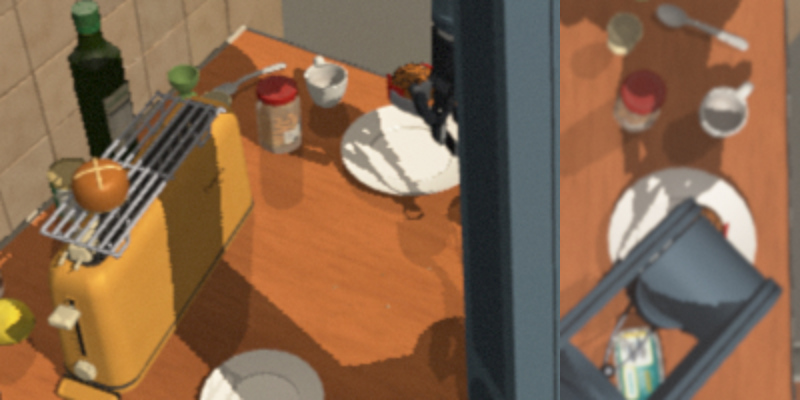

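Call:
send_rows(
  targets=[
    [1,1,0,0,0,0,-0.08],
    [1,1,0,0,0,0,-0.08],
    [1,1,0,0,0,0,-0.08],
  ],
)

```text
time_s: 22.92
ee_pos: [0.4332, -0.2816, 0.1222]
orientation: [0.959, -0.284, 0.001, -0.0]
ft_force: [0.1, 0.1, -1.7]
gripper_width: 0.0412
```

```bash
python3 l.py 5 && python3 -c "
from h import *
print(manip.sign_off())"
```

```text
rows: [ 0.9 -0.1 -1.8] [-0.1 -0.1  0. ] t 22.925 w 0.04116857102821779 tcp [ 0.4332 -0.2816  0.1222] yaw [-32.95  -0.12   0.05]
[ 0.06558782  0.07318418 -1.70656744]
expected roll mid [ 0.525 -0.341  0.136]
scene roll 202 [ 0.506 -0.359  0.124] [ 0.556 -0.304  0.159]
scene jaws 43 [ 0.517 -0.369  0.126] [ 0.558 -0.301  0.151]
top roll 76 [ 0.519 -0.377  0.136] [ 0.548 -0.347  0.158]
top jaws 0
the job is handed in; nothing more can be done
None
```

The poppy-seed roll is held in the tongs above the middle of the 200 mm plate, and the job was handed in at about 23 s of the 43 s allowed.

- **First grasp failed:** When I first lifted the tongs they swung jaws-up in the fingers. I laid them back on the worktop and took them again with the sleeves squeezed to 49 mm, where their faces are parallel. They stayed level after that.
- **The roll:** I lowered the open jaws around it, closed them until the sleeves stopped at about 41 mm, and lifted it straight off the rack. The robot's fingers never came near it.
- **Last checks:**
  - From the arm's pose, the middle of the roll should be at (0.525, -0.341). I measured the plate's centre as (0.5255, -0.341).
  - The roll's top was measured at 0.158–0.159 m, so its underside is about 0.112 m above the worktop, roughly 10 cm above the plate.
  - The wrist force was 1.7 N downward, which is about the load of tongs plus roll, so nothing else is touching. The grip opening held steady at 41 mm.
- **Other things:** The plain roll, toaster, jar, mug, tin and plate looked undisturbed in the last picture, though the arm hid part of the plate and the tin.
- **Not confirmed:** The arm also blocked most of the top camera's view at the end, so the roll's sideways position comes from the arm's pose plus partial camera views. I could not measure how hard the jaws press on the roll; it looked undamaged after the lift.

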